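# Set the dispenser's port dial to blue and start it

## Task

On the bench dispenser, use the fingertips to push the dial's upright tab round until the dial points at the middle of the round blue label on the deck; then, with the dial left there, press the red button fully down and let it come back up. Push gently: do not pinch the tab or lift the dial, and leave the bottles and the other loose things where they stand.

Things in the scene. Friction and masses are not known exactly. Their poses are not given: they have to be found in the camera images.
- dial_axis (a point): point on the vertical axis of the black dial, at the height of the dial's upper face, 52 mm above the bench. The dial is a disc 150 mm across and 13 mm thick on a white flat housing (270 by 380 mm, deck 35 mm above the bench, fixed). Its x and y axes are those of the housing: x away from the dial's unlabelled front, where the tab starts; the button lies towards +y
- tab_top (a point): centre of the top end of the aluminium tab, an upright fin fixed to the dial, 65 mm from the dial axis. The fin is 40 mm long along the dial's radius (45 to 85 mm from the axis), 10 mm thick, and stands 33 mm above the dial's upper face (top 85 mm above the bench). A white line runs along it and points outward from the axis: the dial's pointer. The point's x axis points from the tab to the dial axis
- pointer_aim (a point): the point 108 mm out from the dial axis on the pointer's line (axis through tab), in the air just above the ring of labels: it lies over the centre of a label when the dial points squarely at it
- selector (a joint): angle of the dial, rad, positive anticlockwise seen from above; 0 with the tab at the housing's unlabelled front, stops at -2.5 and 2.5. It starts between -0.35 and 0.35; the labels lie at -2.007, -0.785, 0.785 and 2.007, so it may have to go either way. It turns smoothly with a steady friction of about 0.12 N m (about 2 N at the tab), has no clicks or spring, and stays where it is left
- hub (a joint): height (m) by which the dial has been lifted from its seat; 0 when seated. The dial only rests there by its weight (up to about 5 N) and can be pulled up 30 mm: it must stay seated
- label_blue: the label to point at: fixed flat round blue label on the deck of the housing, 32 mm across, 2 mm thick, origin at the centre of its underside; one of four labels whose colours swap places from run to run. Its centre is 108 mm from the dial axis
- label_orange: fixed flat round orange label on the deck of the housing, 32 mm across, 2 mm thick, origin at the centre of its underside; one of four labels whose colours swap places from run to run. Its centre is 108 mm from the dial axis
- label_yellow: fixed flat round yellow label on the deck of the housing, 32 mm across, 2 mm thick, origin at the centre of its underside; one of four labels whose colours swap places from run to run. Its centre is 108 mm from the dial axis
- label_green: fixed flat round green label on the deck of the housing, 32 mm across, 2 mm thick, origin at the centre of its underside; one of four labels whose colours swap places from run to run. Its centre is 108 mm from the dial axis
- start_top (a point): centre of the top face of the red round push button, 32 mm across, on the housing's wing (75 mm towards the housing's -x and 195 mm towards its +y from the dial axis); pressed straight down
- start (a joint): travel of the red button, m: 0 up, 0.006 fully down; a spring of about 5 N at full travel brings it back
- vial: Amber vial with white cap, 28 mm across, 50 mm tall, on the deck near the button, on the far side of it. Loose bystander, to be left alone; origin at the centre of its underside, z up
- bottle_a: Clear bottle with blue cap and paper label, 58 mm across, 105 mm tall, beside the housing. Loose bystander, to be left alone; origin at the centre of its underside, z up
- bottle_b: Clear bottle with blue cap, 58 mm across, 105 mm tall, beside the housing on the button's side. Loose bystander, to be left alone; origin at the centre of its underside, z up
- tip_box: Orange pipette-tip box with clear cover, 120 by 85 by 75 mm. Loose bystander, to be left alone; origin at the centre of its underside, z up
- beaker: Glass beaker, 70 mm across, 90 mm tall. Loose bystander, to be left alone; origin at the centre of its underside, z up
- jar: Jar with white cap, 64 mm across, 75 mm tall. Loose bystander, to be left alone; origin at the centre of its underside, z up
- timer: Flat grey bench timer, 60 by 75 by 22 mm. Loose bystander, to be left alone; origin at the centre of its underside, z up

How it is judged:
By the outcome, as a careful person would: the job done as asked, in the order asked, and still so for the second after the job is handed in, with the robot touching nothing.
It also fails if it takes over 54 s, if anything falls off the work surface, if the arm or the gripper's body presses on something with over 40 N, if the wrist force passes 120 N, or if a joint passes its speed limit or range.

## Robot

A 6-joint arm with a two-finger parallel gripper is mounted at the origin on the work surface. World frame = base frame: x ahead of the robot, y to its left, z up, the work surface at z = 0. Lengths are in m, angles in rad, forces in N, time in s.
With the tool pointing down it reaches from about 0.35 to 0.975 m from the base axis. Payload 4.9 kg.
Tool frame: the origin (TCP) lies at the very end of the fingers, on their centre line; the grasp point (between the pads) lies 19 mm behind it; z points along the fingers, y is the direction in which the jaws open and shut (so a half turn about z gives the same grasp; the last joint's range is limited). The gripper opens to 85 mm and grips with 20 to 120 N. Pads are 22 mm wide; open, the fingers measure 114 mm over their backs; the gripper's body (76 mm by 85 mm) begins 54 mm behind the grasp point. The pads swing forward as they close: fully open they stand 13 mm farther back than shut.
Start: joints at [-1.27, 0.053, 1.613, -0, 1.476, -0.119], TCP at [0.255, -0.571, 0.231] pointing down, gripper open.
Joint ranges: [-3.01, 3.01], [-1.01, 2.22], [0.06, 2.58], [-1.02, 4.17], [0.09, 2.62], [-3.14, 3.14]. Speed limits (rad/s): [2.57, 2.57, 3.14, 3.14, 3.14, 3.14].

## Interface

Orientations are given as a rotation vector (axis times angle).
In Python, from station import ctrl gives the robot as it stands.
- The arm moves only by the tool step_arm, never from a script. Its argument "moves" is a list of rows, each a list of 5 numbers: the opening, from 0 (shut) to 1 (fully open), then the shift along the world's x, y, z in m, then the turn about the world's z in degrees. A call has 1 to 20 rows; each row shifts and turns the pose as measured when the row begins; what a row does not reach is not made up. A row lasts 1/8 s, in which the tool goes at most 62.5 mm and 10.7 degrees, less where a joint would pass 70% of its speed; a pose out of reach is approached as far as the arm can. A call is refused whole if a number of a shift passes 0.0625 or a number of a turn 10.7, either way. A call with a gripper value outside its range is refused whole. The fingers move at their own pace and stop on an object; "newtons" is the grip in N (left out, the last holds). Time passes only in rows, so rows that do not move let the fingers close. It gives the time, the measured TCP pose, the force and the opening at its end, in the units of the state.
- ctrl.get_obs(): the state, without advancing time (a new reading comes with each control period).
- ctrl.get_image(name): name is "side" or "top"; returns a dict with "color" (384x512x3 uint8, red, green, blue), "camera_matrix" (3x3 intrinsics, pixels), "R" (3x3) and "t" (3): a world point X has camera coordinates R X + t. Camera axes: x right, y down, z forward; pixel columns grow to the right and rows downward; lengths in m; the calibration is good to about 2 mm. A picture is of the moment at which its call begins. There is no depth.
- ctrl.finish_job(): hands the job in, once; it reports no verdict.
Trained networks look in a picture, given as the dict that the camera call returned (one of the last four; its "shot" number tells which), for a name from the list of things; names that differ only in an ending like _2 or _b are one class to them, and where a whole thing is asked for, a point or a joint stands for the part that bears it (a point fixed in the world has none). Each returns a list of dicts, best first, with "p" (0 to 1); they miss things now and then, are a little off and sometimes report something else, mostly with a low value. They report only what shows in the picture. A call takes as long as a camera call.
- ctrl.spot_in(picture, query): "bbox" ([left, top, right, bottom] in pixels, round what is visible of it).
The state is a dict: "t": time; "q": joint angles; "dq": joint speeds; "effort": joint torques, N m; "tool_pos": TCP position; "tool_rot": TCP orientation; "contact_force": force on the tool from outside, world axes, zero at the start; "wrist_torque": the same for the moment, N m; "opening": finger opening in m.
Only numpy, scipy, OpenCV 4.12 (cv2) and the standard library are available. Lean on these libraries where they do the work, as an engineer would, in place of code of your own. Each camera call takes 0.05 s, during which the arm holds its last target.

## Working session

There is one attempt and no reset: what is moved stays moved. The work goes in short steps, Python scripts to look and compute and a tool call to move; the robot and the scene stay as the last step left them, time stands still between calls to the robot, and variables do not carry over. Pictures are saved under pics/ and viewed, and the job is handed in when it is done.

Besides the shell and the picture viewer there is one more tool, called after "Emit:" as name([rows], argument=value, ...), one row to a line, values as JSON. step_arm: Moves the arm, as the interface text tells. Its arguments: {"type":"object","properties":{"moves":{"type":"array","items":{"type":"array","items":{"type":"number"}}},"newtons":{"type":"number"}},"required":["moves"]}

```bash
mkdir -p pics; python3 - <<'E'
from station import ctrl
import cv2,pickle
o=ctrl.get_obs(); print(o)
for n in("top","side"):
    p=ctrl.get_image(n); cv2.imwrite(f"pics/{n}0.png",cv2.resize(p["color"][:,:,::-1],(768,576),interpolation=cv2.INTER_CUBIC))
    pickle.dump(p,open(f"{n}0.pkl","wb"))
    print(n,p["camera_matrix"].tolist(),p["R"].tolist(),p["t"].tolist())
    for q in("dial_axis","tab_top","start_top","label_blue","vial"):
        print(q,[(d["bbox"],d["p"]) for d in ctrl.spot_in(p,q)][:2])
E
```

```text
{'t': 0.0, 'q': array([-1.27000311e+00,  5.33144852e-02,  1.61425585e+00, -3.39101804e-05,
        1.47600469e+00, -1.19015187e-01]), 'dq': array([-0.00088903, -0.00107232,  0.00050141,  0.00162195, -0.0029945 ,
       -0.00047744]), 'effort': array([ 2.95186073e-04, -3.93679619e+01, -3.70179963e+01, -1.94142258e-04,
        6.88185770e-03, -1.76167509e-05]), 'tool_pos': array([ 0.25454234, -0.57015146,  0.23011208]), 'tool_rot': array([-3.07070852e+00, -6.54195994e-01,  3.35222757e-04]), 'contact_force': array([ 0.40510394, -0.53919708, -0.16041129]), 'wrist_torque': array([ 0.01806376, -0.02865368,  0.01289562]), 'opening': 0.0852594413936193}
top [[357.10545390423374, 0.0, 260.50815510232246], [0.0, 357.10545390423374, 193.97577180495648], [0.0, 0.0, 1.0]] [[0.017700091741307048, -0.9997105182416687, 0.016296823902932127], [-0.997496971933758, -0.01877220605910983, -0.06817180694875083], [0.06845799979062157, -0.015049385258148919, -0.9975404845258257]] [-0.024646725572577494, 0.535136280178383, 1.1835037585197468]
dial_axis [([211.7, 155.8, 331.4, 247.2], 0.66)]
tab_top []
start_top [([224.6, 221.2, 237.1, 236.3], 0.44)]
label_blue [([308.8, 182.8, 317.8, 190.6], 0.58)]
vial [([217.8, 171.8, 228.1, 183.7], 0.46)]
side [[348.55662883706066, 0.0, 256.9243667874512], [0.0, 348.55662883706066, 194.57292856086437], [0.0, 0.0, 1.0]] [[-0.8879265527159479, -0.459817182360925, 0.012433655441296716], [-0.29978294873268896, 0.5579691515968039, -0.7738220787206043], [0.34887909170815484, -0.690824568665593, -0.633280976105307]] [0.4586600489509, 0.22842976740269033, 0.9712302285491358]
dial_axis [([201.3, 164.3, 316.9, 262.0], 0.68), ([321.5, 127.2, 343.2, 152.6], 0.16)]
tab_top [([247.8, 174.7, 297.5, 208.0], 0.6)]
start_top [([268.0, 228.3, 279.3, 239.9], 0.59)]
label_blue [([251.0, 173.8, 299.7, 207.4], 0.37)]
vial [([216.6, 207.8, 226.7, 225.3], 0.44)]
```

View pics/top0.png

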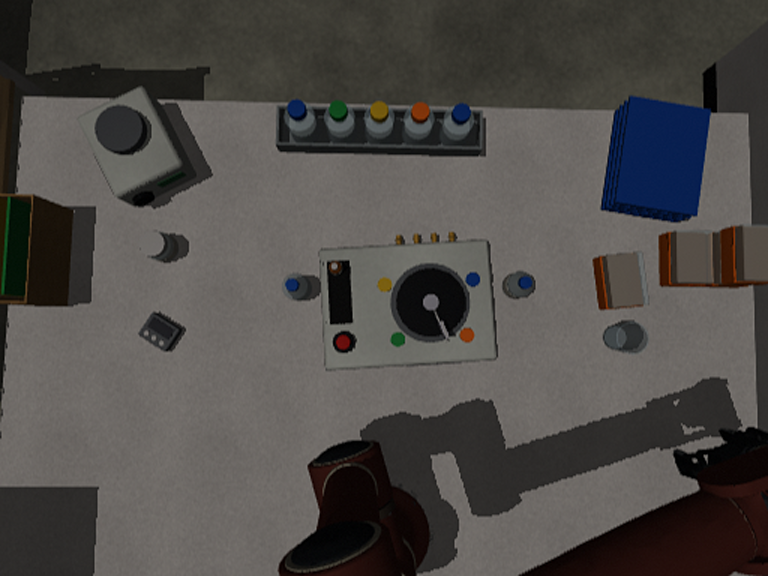

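View pics/side0.png

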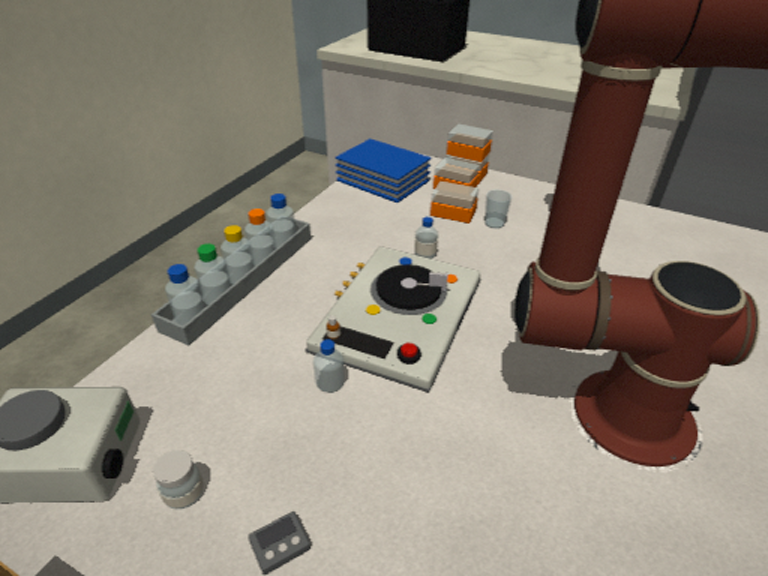

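The top view shows the dial centre at about (430,301), the tab towards the robot at (447,338), blue at (473,279), and red button at (344,342). I'll fit the housing pose from the labels and the button.

```bash
cat > h.py <<'E'
import numpy as np,cv2
from scipy.optimize import least_squares
def ray(p,uv,z):
    K,R,t=map(np.array,(p["camera_matrix"],p["R"],p["t"]))
    d=R.T@np.linalg.inv(K)@np.array([uv[0],uv[1],1.]); c=-R.T@t
    return (c+d*(z-c[2])/d[2])
def proj(p,X):
    K,R,t=map(np.array,(p["camera_matrix"],p["R"],p["t"]))
    q=(np.atleast_2d(X)@R.T+t)@K.T; return q[:,:2]/q[:,2:]
HUE=dict(blue=(105,125),orange=(7,17),yellow=(20,30),green=(45,85),red=(0,4))
def blobs(p,roi):
    hsv=cv2.cvtColor(p["color"],cv2.COLOR_RGB2HSV); x0,y0,x1,y1=roi; out={}
    for k,(a,b) in HUE.items():
        m=((hsv[...,0]>=a)&(hsv[...,0]<=b)&(hsv[...,1]>120)&(hsv[...,2]>50)).astype(np.uint8)
        M=np.zeros_like(m); M[y0:y1,x0:x1]=m[y0:y1,x0:x1]
        n,l,s,c=cv2.connectedComponentsWithStats(M)
        out[k]=[(s[i,4],c[i].round(2).tolist()) for i in sorted(range(1,n),key=lambda i:-s[i,4])][:2]
    return out
E
python3 - <<'E'
import pickle
from h import *
T=pickle.load(open("top0.pkl","rb"));S=pickle.load(open("side0.pkl","rb"))
bt=blobs(T,(217,166,330,246)); bs=blobs(S,(206,166,320,256))
print(bt);print(bs)
lab=dict(orange=.785,green=-.785,blue=2.007,yellow=-2.007)
def model(v,off=(0,0)):
    x,y,w=v; P={}
    for k,a in lab.items():
        r=np.array([-np.cos(a),-np.sin(a)])*.108
        P[k]=r
    P["red"]=np.array([-.075,.195])
    return {k:np.array([x,y])+np.array([[np.cos(w),-np.sin(w)],[np.sin(w),np.cos(w)]])@r for k,r in P.items()}
def fit(obs,ks):
    f=lambda v:np.concatenate([model(v)[k]-obs[k] for k in ks])
    r=least_squares(f,[.5,0,0]);return r.x,r.fun
for n,p,b in(("top",T,bt),("side",S,bs)):
    obs={k:ray(p,b[k][0][1],.037 if k!="red" else .05)[:2] for k in b if b[k]}
    ks=[k for k in obs if k!="red"]
    print(n,{k:v.round(4).tolist() for k,v in obs.items()})
    x,r=fit(obs,ks);print(x.round(4),(r*1e3).round(1)); print("red pred",model(x)["red"].round(4))
E
```

```text
{'blue': [(np.int32(66), [314.94, 185.85])], 'orange': [(np.int32(71), [310.87, 222.96]), (np.int32(11), [220.82, 179.18])], 'yellow': [(np.int32(71), [256.06, 189.34])], 'green': [(np.int32(67), [265.0, 225.88])], 'red': [(np.int32(74), [228.18, 227.61])]}
{'blue': [(np.int32(84), [218.01, 230.65]), (np.int32(31), [270.0, 174.0])], 'orange': [(np.int32(35), [221.74, 217.86]), (np.int32(34), [300.71, 185.5])], 'yellow': [(np.int32(54), [248.24, 206.0]), (np.int32(11), [240.18, 176.18])], 'green': [(np.int32(49), [285.88, 212.08])], 'red': [(np.int32(94), [272.3, 233.18])]}
top {'blue': [0.5647, -0.1952], 'orange': [0.4414, -0.1826], 'yellow': [0.5494, 0.0004], 'green': [0.4292, -0.0313], 'red': [0.4218, 0.0888]}
[ 0.5115 -0.101   0.079 ] [-0.   0.3 -0.  -0.4 -0.1 -0.2  0.2  0.4]
red pred [0.4214 0.0875]
side {'blue': [0.5739, 0.1447], 'orange': [0.5937, 0.0916], 'yellow': [0.5475, 0.0029], 'green': [0.4272, -0.0281], 'red': [0.4202, 0.0891]}
[0.5258 0.0646 2.2616] [  -1.8   17.5   39.6  -37.2 -126.2   34.6   88.4  -14.8]
red pred [ 0.4233 -0.1174]
```

```bash
python3 - <<'E'
import pickle,cv2
T=pickle.load(open("top0.pkl","rb"));S=pickle.load(open("side0.pkl","rb"))
a=cv2.resize(T["color"][160:250,210:340],None,fx=6,fy=6,interpolation=cv2.INTER_CUBIC)
cv2.imwrite("pics/tz.png",a[:,:,::-1])
a=cv2.resize(S["color"][155:265,195:325],None,fx=5,fy=5,interpolation=cv2.INTER_CUBIC)
cv2.imwrite("pics/sz.png",a[:,:,::-1])
E
```

```text
(no output)
```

View pics/tz.png

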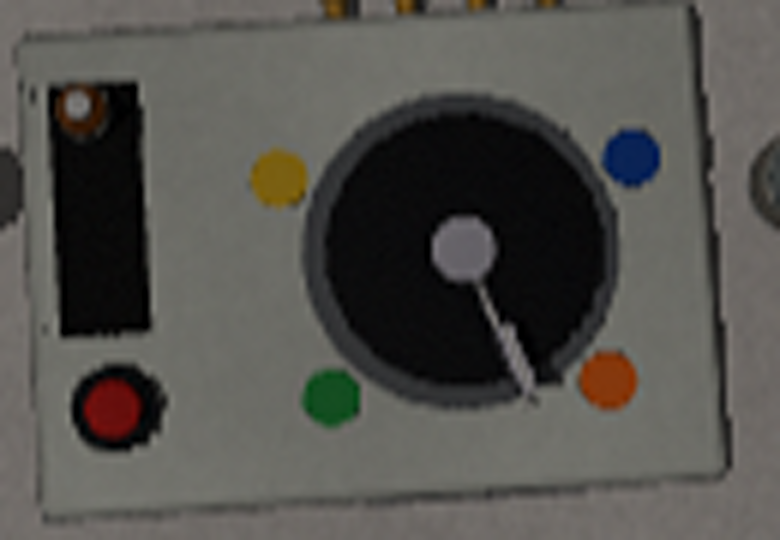

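View pics/sz.png

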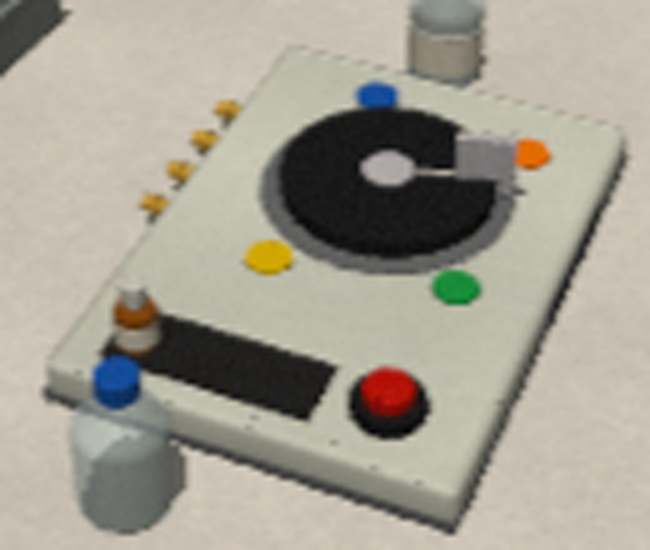

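```bash
python3 - <<'E'
import pickle
from h import *
T=pickle.load(open("top0.pkl","rb"));S=pickle.load(open("side0.pkl","rb"))
c=np.array([.5115,-.101]);w=.079
for uv in((508,325),(533,392),(516,358)):
    u=[(uv[0]+.5)/6-.5+210,(uv[1]+.5)/6-.5+160]; X=ray(T,u,.085)[:2]-c
    print("tab",uv,X.round(4),np.hypot(*X).round(4),"sel",(np.arctan2(-X[1],-X[0])-w).round(3))
print(proj(T,[.5115,-.101,.052]),proj(S,[.5115,-.101,.052]))
# predicted tab side view top corners for sel range
for s in (.3,.35,.4):
    a=np.pi+w+s; d=np.array([np.cos(a),np.sin(a)])
    P=np.array([[*(c+r*d),.085] for r in(.045,.085)])
    print(s,((proj(T,P)-[210,160]+.5)*6-.5).round(0).tolist(),((proj(S,P)-[195,155]+.5)*5-.5).round(0).tolist())
def pose(s,r=.068,b=.020):  # finger TCP at cw side with offset b
    a=np.pi+w+s; d=np.array([np.cos(a),np.sin(a)]); n=np.array([-d[1],d[0]])
    return c+r*d-b*n
for b in (.03,.016): print(pose(.35,b=b))
print(pose(2.007,b=.016))
E
```

```text
tab (508, 325) [-0.0414 -0.021 ] 0.0464 sel 0.39
tab (533, 392) [-0.0765 -0.0346] 0.0839 sel 0.346
tab (516, 358) [-0.0587 -0.0254] 0.064 sel 0.33
[[286.86690201 201.08861948]] [[272.07479574 188.25619577]]
0.3 [[500.0, 326.0], [527.0, 397.0]] [[457.0, 134.0], [517.0, 138.0]]
0.35 [[504.0, 324.0], [534.0, 394.0]] [[457.0, 132.0], [517.0, 135.0]]
0.4 [[508.0, 322.0], [542.0, 390.0]] [[457.0, 130.0], [516.0, 131.0]]
[ 0.43718316 -0.10200393]
[ 0.44300663 -0.11473528]
[ 0.53108134 -0.16805648]
```

Emit:
step_arm([
  [0,0.018,0.0475,0,-9],
  [0,0.018,0.0475,0,-9],
  [0,0.018,0.0475,0,-9],
  [0,0.018,0.0475,0,-9],
  [0,0.018,0.0475,0,-9],
  [0,0.018,0.0475,0,-9],
  [0,0.018,0.0475,0,-9],
  [0,0.018,0.0475,0,-9],
  [0,0.018,0.0475,0,-9],
  [0,0,0,0,0],
], newtons=20)

```text
t: 1.85
tool_pos: [0.4189, -0.1325, 0.233]
tool_rot: [2.727, -1.556, 0.009]
contact_force: [-0.0, -0.7, 0.3]
opening: 0.0002
```

Emit:
step_arm([
  [0,0.014,0.037,-0.03,-6.4],
  [0,0,0,-0.05,0],
  [0,0,0,-0.03,0],
  [0,0,0,0,0],
])

```text
t: 2.35
tool_pos: [0.4336, -0.0972, 0.1224]
tool_rot: [2.634, -1.706, 0.018]
contact_force: [-0.2, -0.4, -0.5]
opening: -0.0005
```

```bash
cat > look.py <<'E'
import sys,pickle
from station import ctrl
from h import *
tag=sys.argv[1]
o=ctrl.get_obs(); R=cv2.Rodrigues(o["tool_rot"])[0]
print("t",o["t"],o["tool_pos"].round(4),"yaw y",np.degrees(np.arctan2(R[1,1],R[0,1])).round(1),"F",o["contact_force"].round(1),"z tilt",R[:,2].round(3))
T=ctrl.get_image("top");S=ctrl.get_image("side")
pickle.dump((T,S),open(tag+".pkl","wb"))
a=cv2.resize(T["color"][160:250,210:340],None,fx=3.9,fy=3.9*1.222,interpolation=cv2.INTER_CUBIC) if 0 else cv2.resize(T["color"][150:260,210:340],None,fx=3,fy=3,interpolation=cv2.INTER_CUBIC)
b=cv2.resize(S["color"][150:260,195:325],None,fx=3,fy=3,interpolation=cv2.INTER_CUBIC)
cv2.imwrite(f"pics/{tag}.png",np.hstack([a,b])[:,:,::-1])
E
python3 look.py a1
```

```text
t 2.35 [ 0.4336 -0.0972  0.1224] yaw y -155.9 F [-0.2 -0.4 -0.5] z tilt [ 0.008 -0.009 -1.   ]
```

View pics/a1.png

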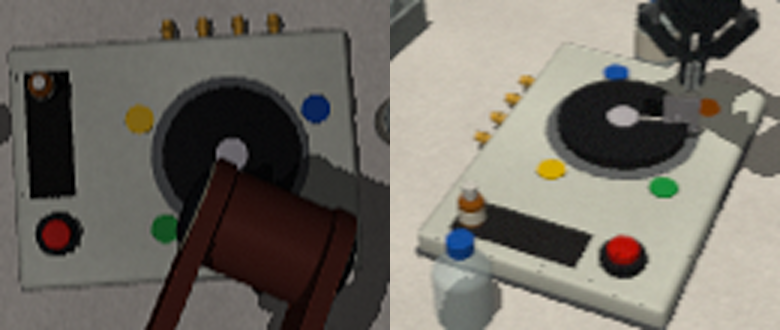

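Top view is occluded by the wrist; side view shows the fingertips above and beside the tab at (690,105) in the right panel. Next I lower to just above the dial.

Emit:
step_arm([
  [0,0,0,-0.03,0],
  [0,0,0,-0.024,0],
  [0,0,0,0,0],
])

```text
t: 2.82
tool_pos: [0.4405, -0.1015, 0.0781]
tool_rot: [-2.635, 1.71, -0.048]
contact_force: [0.1, 0.7, -1.0]
opening: 0.0002
```

```bash
python3 look.py a2
```

```text
t 2.825 [ 0.4405 -0.1015  0.0781] yaw y -156.0 F [ 0.1  0.7 -1. ] z tilt [ 0.026 -0.016 -1.   ]
```

View pics/a2.png

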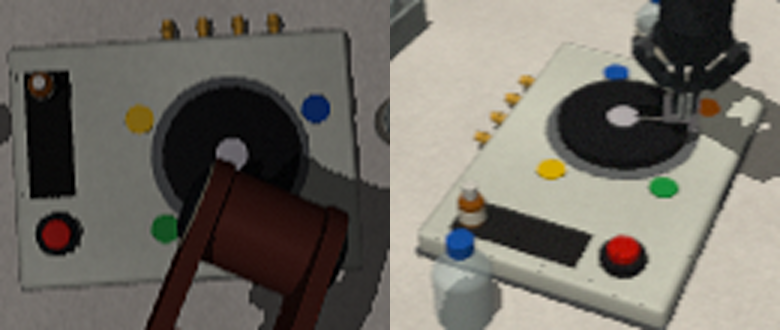

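```bash
python3 - <<'E'
from station import ctrl
o=ctrl.get_obs()
for k in("q","dq","effort","tool_pos","contact_force","wrist_torque"): print(k,o[k].round(3))
E
```

```text
q [-0.388 -0.251  2.158 -0.006  1.201  2.336]
dq [ 0.003 -0.008 -0.003  0.001 -0.004  0.001]
effort [-2.8000e-02 -2.2085e+01 -3.2852e+01 -2.0000e-02 -7.2000e-02 -5.0000e-03]
tool_pos [ 0.442 -0.102  0.08 ]
contact_force [ 0.182 -0.035 -0.02 ]
wrist_torque [-0.02  -0.023  0.047]
```

Emit:
step_arm([
  [0,0,0,0,0],
  [0,0,0,0,0],
])

```text
t: 3.18
tool_pos: [0.4439, -0.1029, 0.0833]
tool_rot: [-2.633, 1.709, -0.062]
contact_force: [-0.1, 0.1, -0.1]
opening: 0.0001
```

```bash
python3 - <<'E'
from station import ctrl
import cv2
for i in range(3):
    o=ctrl.get_obs(); print(o["t"],o["tool_pos"].round(4),o["q"].round(4),cv2.Rodrigues(o["tool_rot"])[0][:,2].round(3))
    ctrl.get_image("side")
E
```

```text
3.175 [ 0.4439 -0.1029  0.0833] [-0.3881 -0.2537  2.1545 -0.0057  1.2016  2.336 ] [ 0.034 -0.02  -0.999]
3.225 [ 0.444  -0.1029  0.0833] [-0.388  -0.2537  2.1545 -0.0057  1.2015  2.336 ] [ 0.034 -0.02  -0.999]
3.275 [ 0.4437 -0.1028  0.0829] [-0.388  -0.2534  2.155  -0.0057  1.2015  2.336 ] [ 0.034 -0.019 -0.999]
```

```bash
python3 - <<'E'
from station import ctrl
import cv2
T=ctrl.get_image("top")["color"];S=ctrl.get_image("side")["color"]
cv2.imwrite("pics/full1.png",cv2.resize(cv2.hconcat([T[100:],S[:284]]),(800,222))[:,:,::-1])
cv2.imwrite("pics/side2.png",cv2.resize(S,(768,576))[:,:,::-1])
E
```

```text
(no output)
```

View pics/side2.png

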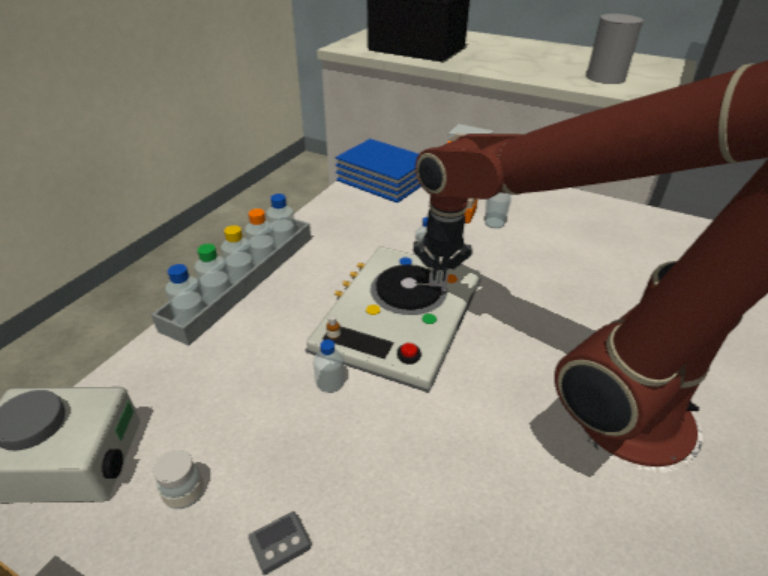

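Emit:
step_arm([
  [0,-0.004,0.003,-0.016,0],
])

```text
t: 3.55
tool_pos: [0.4402, -0.1, 0.0668]
tool_rot: [-2.633, 1.709, -0.063]
contact_force: [0.1, 0.3, 0.8]
opening: -0.0
```

```bash
cat > st.py <<'E'
from station import ctrl
import cv2,numpy as np
o=ctrl.get_obs();R=cv2.Rodrigues(o["tool_rot"])[0]
print(o["t"],o["tool_pos"].round(4),"q",o["q"].round(4),"z",R[:,2].round(3),"yaw",np.degrees(np.arctan2(R[1,1],R[0,1])).round(1),"F",o["contact_force"].round(1))
c=np.array([.5115,-.101]);w=.079
p=o["tool_pos"][:2]-c; a=np.arctan2(-p[1],-p[0])-w
print("TCP r",np.hypot(*p).round(4),"sel-angle of TCP",a.round(3), "tab sel if touching (16mm)",(a+np.arcsin(.016/np.hypot(*p))).round(3))
E
python3 st.py
```

```text
3.55 [ 0.4402 -0.1     0.0668] q [-0.385  -0.2412  2.175  -0.0059  1.1677  2.3394] z [ 0.035 -0.02  -0.999] yaw -155.9 F [0.1 0.3 0.8]
TCP r 0.0713 sel-angle of TCP -0.094 tab sel if touching (16mm) 0.133
```

```bash
cat > plan.py <<'E'
import sys
from station import ctrl
import cv2,numpy as np
o=ctrl.get_obs();R=cv2.Rodrigues(o["tool_rot"])[0]
yaw=np.arctan2(R[1,1],R[0,1])
c=np.array([.5115,-.101]);w=.079
ss=[float(x) for x in sys.argv[1].split(",")]; b=float(sys.argv[2]) if len(sys.argv)>2 else .016; r=.066
p=o["tool_pos"][:2]; 
for s in ss:
    a=np.pi+w+s; d=np.array([np.cos(a),np.sin(a)]); n=np.array([-d[1],d[0]])
    q=c+r*d-b*n; dy=(a-yaw+np.pi)%(2*np.pi)-np.pi
    print(s,"shift",(q-p).round(4),"turn",np.degrees(dy).round(1)); p=q; yaw=a
E
python3 plan.py .34,.44,.54,.64,.74,.84,.94,1.04,1.14,1.24,1.34,1.44,1.54,1.64,1.74,1.84
```

```text
0.34 shift [ 0.0045 -0.0133] turn -0.0
0.44 shift [ 0.0016 -0.0066] turn 5.7
0.54 shift [ 0.0022 -0.0064] turn 5.7
0.64 shift [ 0.0028 -0.0062] turn 5.7
0.74 shift [ 0.0034 -0.0059] turn 5.7
0.84 shift [ 0.004  -0.0055] turn 5.7
0.94 shift [ 0.0045 -0.0051] turn 5.7
1.04 shift [ 0.005  -0.0046] turn 5.7
1.14 shift [ 0.0054 -0.0041] turn 5.7
1.24 shift [ 0.0058 -0.0035] turn 5.7
1.34 shift [ 0.0061 -0.0029] turn 5.7
1.44 shift [ 0.0064 -0.0023] turn 5.7
1.54 shift [ 0.0066 -0.0016] turn 5.7
1.64 shift [ 0.0067 -0.0009] turn 5.7
1.74 shift [ 0.0068 -0.0003] turn 5.7
1.84 shift [0.0068 0.0004] turn 5.7
```

Emit:
step_arm([
  [0,0.0022,-0.0066,0,0],
  [0,0.0022,-0.0066,0,0],
  [0,0.0016,-0.0066,0,5.7],
  [0,0.0022,-0.0064,0,5.7],
  [0,0.0028,-0.0062,0,5.7],
])

```text
t: 4.18
tool_pos: [0.4493, -0.1323, 0.0636]
tool_rot: [-2.858, 1.282, -0.049]
contact_force: [0.5, 2.2, 0.5]
opening: -0.0
```

```bash
python3 st.py; python3 plan.py .74,.84; python3 look.py b1
```

```text
4.175 [ 0.4493 -0.1323  0.0636] q [-0.4514 -0.1843  2.1335  0.0105  1.1612  1.9587] z [ 0.032 -0.005 -0.999] yaw -138.3 F [0.5 2.2 0.5]
TCP r 0.0697 sel-angle of TCP 0.388 tab sel if touching (16mm) 0.619
0.74 shift [ 0.0055 -0.0059] turn 5.2
0.84 shift [ 0.004  -0.0055] turn 5.7
t 4.175 [ 0.4493 -0.1323  0.0636] yaw y -138.3 F [0.5 2.2 0.5] z tilt [ 0.032 -0.005 -0.999]
```

View pics/b1.png

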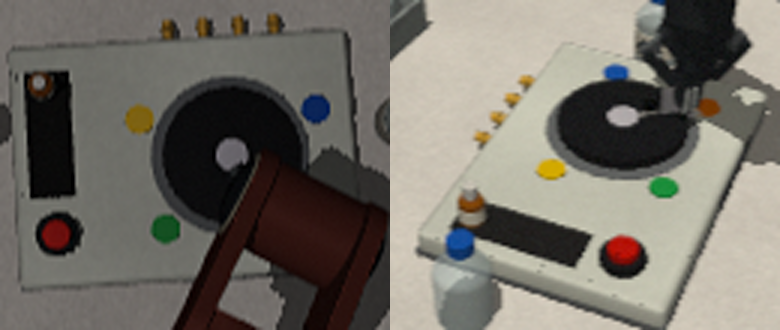

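The force of 2.2 N in y matches the tab being pushed. I'll continue along the arc.

Emit:
step_arm([
  [0,0.0055,-0.0059,0.001,5.3],
  [0,0.004,-0.0055,0.001,5.7],
  [0,0.0045,-0.0051,0.001,5.7],
  [0,0.005,-0.0046,0.0005,5.7],
])

```text
t: 4.78
tool_pos: [0.4653, -0.1529, 0.0645]
tool_rot: [-3.047, 0.701, -0.031]
contact_force: [-1.0, 2.1, -0.2]
opening: 0.0003
```

```bash
python3 st.py; python3 plan.py 1.14,1.24,1.34,1.44,1.54
```

```text
4.775 [ 0.4653 -0.1529  0.0645] q [-0.4809 -0.1188  2.0741  0.0213  1.1708  1.5341] z [ 0.023  0.01  -1.   ] yaw -115.9 F [-1.   2.1 -0.2]
TCP r 0.0695 sel-angle of TCP 0.765 tab sel if touching (16mm) 0.997
1.14 shift [ 0.0084 -0.0045] turn 5.8
1.24 shift [ 0.0058 -0.0035] turn 5.7
1.34 shift [ 0.0061 -0.0029] turn 5.7
1.44 shift [ 0.0064 -0.0023] turn 5.7
1.54 shift [ 0.0066 -0.0016] turn 5.7
```

Emit:
step_arm([
  [0,0.0084,-0.0045,0.001,5.8],
  [0,0.0062,-0.0035,0.0005,5.7],
  [0,0.0064,-0.0029,0.0005,5.7],
  [0,0.0066,-0.0023,0.0005,5.7],
  [0,0.0068,-0.0016,0.0005,5.7],
])

```text
t: 5.4
tool_pos: [0.4964, -0.1683, 0.0647]
tool_rot: [-3.121, -0.083, -0.006]
contact_force: [-1.4, 0.2, -0.2]
opening: -0.0001
```

```bash
python3 st.py; python3 plan.py 1.64,1.74,1.84;python3 look.py b2
```

```text
5.4 [ 0.4964 -0.1683  0.0647] q [-0.4789 -0.0191  1.9795  0.0199  1.1871  1.0315] z [ 0.003  0.019 -1.   ] yaw -87.0 F [-1.4  0.2 -0.2]
TCP r 0.069 sel-angle of TCP 1.271 tab sel if touching (16mm) 1.505
1.64 shift [ 0.0091 -0.0004] turn 5.5
1.74 shift [ 0.0068 -0.0003] turn 5.7
1.84 shift [0.0068 0.0004] turn 5.7
t 5.4 [ 0.4964 -0.1683  0.0647] yaw y -87.0 F [-1.4  0.2 -0.2] z tilt [ 0.003  0.019 -1.   ]
```

View pics/b2.png

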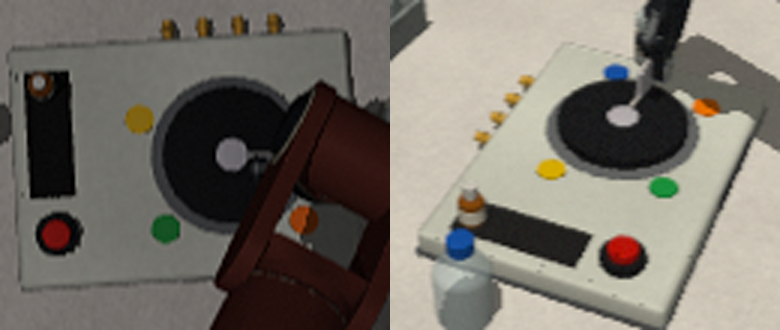

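Side view: the tab stands at about (640,90) in the right panel, ahead of the fingers, and the dial is still seated. Next I go to about 1.84 rad.

Emit:
step_arm([
  [0,0.0091,-0.0004,0.0005,5.5],
  [0,0.007,-0.0003,0.0005,5.7],
  [0,0.007,0.0004,0.0005,5.7],
])

```text
t: 5.88
tool_pos: [0.518, -0.1691, 0.065]
tool_rot: [-3.077, -0.535, 0.005]
contact_force: [-1.5, -1.0, -0.6]
opening: -0.0003
```

```bash
python3 st.py; python3 plan.py 1.9,1.95,2.0;python3 look.py b3
python3 - <<'E'
import pickle,cv2
T,S=pickle.load(open("b3.pkl","rb"))
cv2.imwrite("pics/b3s.png",cv2.resize(S["color"][155:225,225:325],None,fx=8,fy=8,interpolation=cv2.INTER_CUBIC)[:,:,::-1])
E
```

```text
5.875 [ 0.518  -0.1691  0.065 ] q [-0.4591  0.0349  1.9245  0.0144  1.1958  0.7622] z [-0.006  0.018 -1.   ] yaw -70.3 F [-1.5 -1.  -0.6]
TCP r 0.0684 sel-angle of TCP 1.586 tab sel if touching (16mm) 1.822
1.9 shift [0.0051 0.0012] turn 3.7
1.95 shift [0.0033 0.0007] turn 2.9
2.0 shift [0.0033 0.0008] turn 2.9
t 5.875 [ 0.518  -0.1691  0.065 ] yaw y -70.3 F [-1.5 -1.  -0.6] z tilt [-0.006  0.018 -1.   ]
```

View pics/b3s.png

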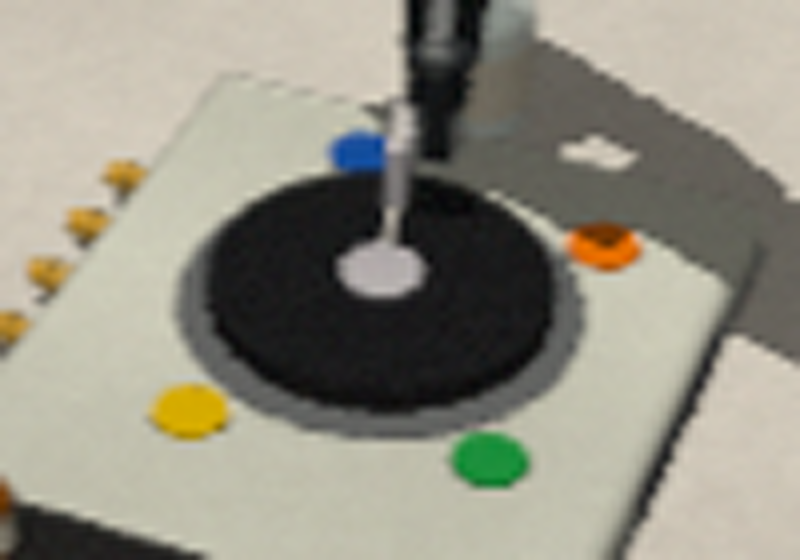

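View pics/b3.png

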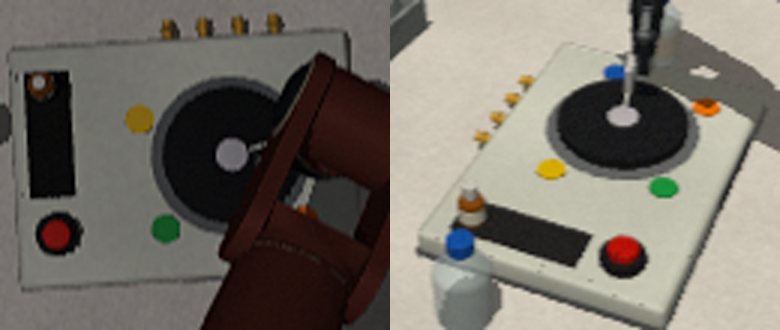

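```bash
cat > pred.py <<'E'
import pickle,sys
from h import *
T,S=pickle.load(open(sys.argv[1]+".pkl","rb"))
c=np.array([.5115,-.101]);w=.079
for s in [float(x) for x in sys.argv[2].split(",")]:
    a=np.pi+w+s; d=np.array([np.cos(a),np.sin(a)])
    P=[[*(c+r*d),z] for r,z in((0,.052),(.044,.052),(.045,.085),(.085,.085),(.108,.037))]
    print(s,((proj(S,P)-[225,155]+.5)*8-.5).round(0).tolist())
E
python3 pred.py b3 1.75,1.8,1.85,1.9,2.007
```

```text
1.75 [[380.0, 270.0], [399.0, 209.0], [403.0, 146.0], [419.0, 95.0], [422.0, 153.0]]
1.8 [[380.0, 270.0], [394.0, 208.0], [397.0, 146.0], [409.0, 94.0], [411.0, 152.0]]
1.85 [[380.0, 270.0], [389.0, 208.0], [392.0, 145.0], [400.0, 93.0], [399.0, 151.0]]
1.9 [[380.0, 270.0], [384.0, 208.0], [387.0, 145.0], [390.0, 92.0], [387.0, 150.0]]
2.007 [[380.0, 270.0], [373.0, 207.0], [376.0, 145.0], [369.0, 92.0], [362.0, 149.0]]
```

The side zoom shows the tab from (393,215) to (403,100), which gives about 1.82 rad and agrees with the contact estimate. I'll push to about 1.97.

Emit:
step_arm([
  [0,0.0051,0.0012,0.0005,3.7],
  [0,0.0045,0.001,0.0005,4.0],
])

```text
t: 6.22
tool_pos: [0.5269, -0.1673, 0.0657]
tool_rot: [-3.037, -0.73, 0.008]
contact_force: [-0.8, -0.3, -2.2]
opening: 0.0
```

```bash
python3 st.py; python3 plan.py 1.97,2.007;python3 look.py b4
python3 pred.py b4 1.9,1.94,1.98,2.007
python3 - <<'E'
import pickle,cv2
T,S=pickle.load(open("b4.pkl","rb"))
cv2.imwrite("pics/b4s.png",cv2.resize(S["color"][155:225,225:325],None,fx=8,fy=8,interpolation=cv2.INTER_CUBIC)[:,:,::-1])
E
```

```text
6.225 [ 0.5269 -0.1673  0.0657] q [-0.4475  0.0538  1.9037  0.0112  1.1995  0.6473] z [-0.009  0.016 -1.   ] yaw -63.0 F [-0.8 -0.3 -2.2]
TCP r 0.0681 sel-angle of TCP 1.72 tab sel if touching (16mm) 1.957
1.97 shift [0.0008 0.0004] turn 0.4
2.007 shift [0.0024 0.0006] turn 2.1
t 6.225 [ 0.5269 -0.1673  0.0657] yaw y -63.0 F [-0.8 -0.3 -2.2] z tilt [-0.009  0.016 -1.   ]
1.9 [[380.0, 270.0], [384.0, 208.0], [387.0, 145.0], [390.0, 92.0], [387.0, 150.0]]
1.94 [[380.0, 270.0], [380.0, 207.0], [383.0, 145.0], [382.0, 92.0], [378.0, 150.0]]
1.98 [[380.0, 270.0], [376.0, 207.0], [379.0, 145.0], [375.0, 92.0], [368.0, 149.0]]
2.007 [[380.0, 270.0], [373.0, 207.0], [376.0, 145.0], [369.0, 92.0], [362.0, 149.0]]
```

View pics/b4s.png

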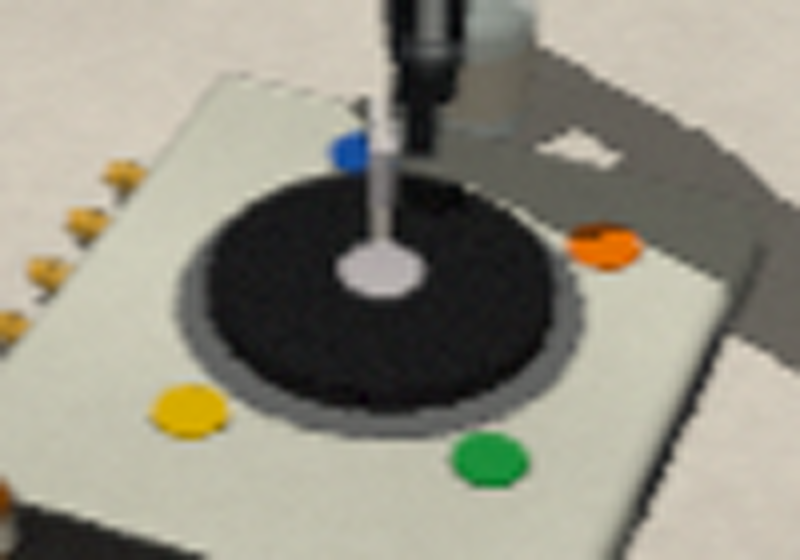

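Emit:
step_arm([
  [0,0.003,0.001,0,2.3],
  [0,-0.009,-0.005,0,0],
  [0,-0.009,-0.005,0,0],
  [0,0,0,0.04,0],
  [0,-0.02,-0.02,0.05,0],
  [0,-0.03,-0.06,0.05,0],
  [0,-0.03,-0.06,0,0],
])

```text
t: 7.2
tool_pos: [0.4375, -0.298, 0.1972]
tool_rot: [-3.024, -0.791, 0.006]
contact_force: [0.4, -0.9, -0.9]
opening: 0.0003
```

```bash
python3 st.py; python3 look.py c1
python3 pred.py c1 1.9,1.94,1.98,2.007,2.03
python3 - <<'E'
import pickle,cv2
T,S=pickle.load(open("c1.pkl","rb"))
cv2.imwrite("pics/c1s.png",cv2.resize(S["color"][155:225,225:325],None,fx=8,fy=8,interpolation=cv2.INTER_CUBIC)[:,:,::-1])
cv2.imwrite("pics/c1t.png",cv2.resize(T["color"][165:240,250:350],None,fx=8,fy=8,interpolation=cv2.INTER_CUBIC)[:,:,::-1])
E
```

```text
7.2 [ 0.4375 -0.298   0.1972] q [-0.7415 -0.144   1.8607  0.0054  1.4408  0.317 ] z [-0.008  0.015 -1.   ] yaw -60.7 F [ 0.4 -0.9 -0.9]
TCP r 0.2105 sel-angle of TCP 1.132 tab sel if touching (16mm) 1.208
t 7.2 [ 0.4375 -0.298   0.1972] yaw y -60.7 F [ 0.4 -0.9 -0.9] z tilt [-0.008  0.015 -1.   ]
1.9 [[380.0, 270.0], [384.0, 208.0], [387.0, 145.0], [390.0, 92.0], [387.0, 150.0]]
1.94 [[380.0, 270.0], [380.0, 207.0], [383.0, 145.0], [382.0, 92.0], [378.0, 150.0]]
1.98 [[380.0, 270.0], [376.0, 207.0], [379.0, 145.0], [375.0, 92.0], [368.0, 149.0]]
2.007 [[380.0, 270.0], [373.0, 207.0], [376.0, 145.0], [369.0, 92.0], [362.0, 149.0]]
2.03 [[380.0, 270.0], [371.0, 207.0], [373.0, 145.0], [365.0, 92.0], [357.0, 150.0]]
```

View pics/c1s.png

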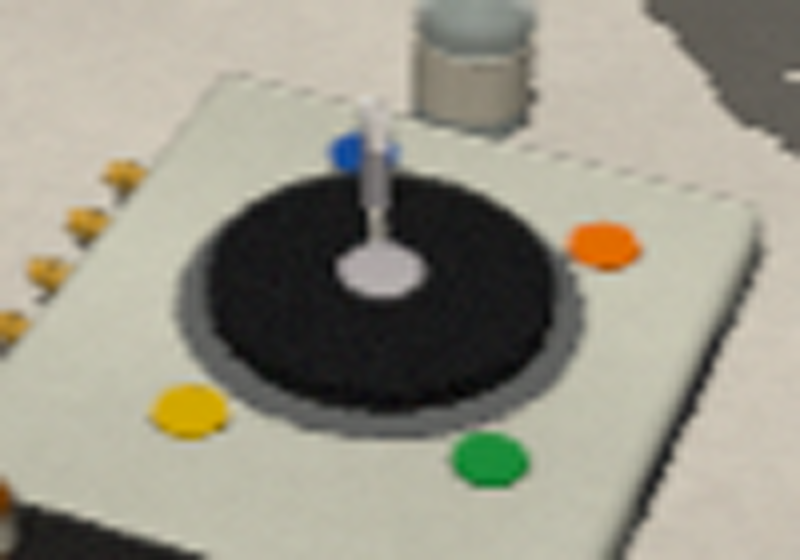

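View pics/c1t.png

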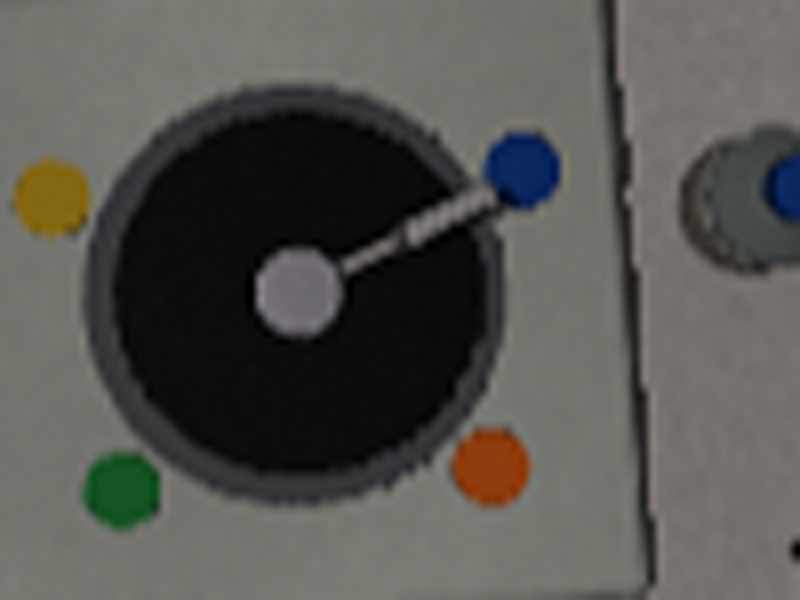

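```bash
cat > meas.py <<'E'
import pickle,sys
from h import *
T,S=pickle.load(open(sys.argv[1]+".pkl","rb"))
c=np.array([.5115,-.101]);w=.079
ss=np.arange(1.6,2.4,.01)
def prof(p,z,r0,r1,c=c):
    g=p["color"].astype(np.float32).mean(2); out=[]
    for s in ss:
        a=np.pi+w+s; d=np.array([np.cos(a),np.sin(a)])
        uv=proj(p,[[*(c+r*d),z] for r in np.linspace(r0,r1,15)]).astype(np.float32)
        out.append(cv2.remap(g,uv[None,:,0],uv[None,:,1],cv2.INTER_LINEAR).mean())
    out=np.array(out); i=out.argmax(); base=np.percentile(out,30)
    wgt=np.clip(out-base-.3*(out.max()-base),0,None); k=abs(ss-ss[i])<.25
    return ss[i].round(3),((ss*wgt)[k].sum()/wgt[k].sum()).round(3),out.max().round(0),base.round(0)
print("top line z.052",prof(T,.0525,.020,.044),"top tab z.085",prof(T,.085,.047,.075))
print("side line",prof(S,.0525,.019,.040),"side tab low z.07",prof(S,.07,.046,.060))
for dx,dy in((.002,0),(0,.002)): print("centre shift",dx,dy,prof(T,.085,.047,.075,c+[dx,dy]))
b=blobs(T,(217,166,330,246)); 
X=ray(T,b["blue"][0][1],.037)[:2]-c; print("blue top",(np.arctan2(-X[1],-X[0])-w).round(3))
# hub disc centre
for n,p,roi in(("T",T,(277,190,297,212)),("S",S,(264,180,282,196))):
    g=p["color"].astype(float).mean(2);m=np.zeros(g.shape);x0,y0,x1,y1=roi;m[y0:y1,x0:x1]=g[y0:y1,x0:x1]>70
    n_,l,s,ce=cv2.connectedComponentsWithStats(m.astype(np.uint8));print(n,[(s[i].tolist(),ce[i].round(2)) for i in range(1,n_)])
print(proj(T,[*c,.054]),proj(S,[*c,.054]))
E
python3 meas.py c1
```

```text
top line z.052 (np.float64(2.0), np.float64(1.999), np.float32(90.0), np.float32(11.0)) top tab z.085 (np.float64(1.99), np.float64(1.995), np.float32(115.0), np.float32(18.0))
side line (np.float64(1.95), np.float64(1.987), np.float32(126.0), np.float32(37.0)) side tab low z.07 (np.float64(1.6), np.float64(1.686), np.float32(167.0), np.float32(99.0))
centre shift 0.002 0 (np.float64(1.97), np.float64(1.967), np.float32(115.0), np.float32(19.0))
centre shift 0 0.002 (np.float64(1.98), np.float64(1.979), np.float32(113.0), np.float32(15.0))
blue top 2.009
T [([282, 196, 11, 11, 93], array([286.78, 201.  ])), ([293, 196, 4, 3, 8], array([294.5, 197. ]))]
S [([267, 180, 11, 12, 78], array([272.01, 187.01]))]
[[286.92197721 201.05903695]] [[272.09829832 187.79431982]]
```

Pointer measured at 1.995–1.999 rad (top) and about 1.98 (side); blue label is at 2.007–2.009. The dial is close enough to leave. Next is the button.

Emit:
step_arm([
  [0,-0.002,0.055,0,0],
  [0,-0.002,0.055,0,0],
  [0,-0.002,0.055,0,0],
  [0,-0.002,0.055,0,0],
  [0,-0.002,0.055,0,0],
  [0,-0.002,0.055,0,0],
  [0,-0.002,0.05,0,0],
  [0,0,0,0,0],
])

```text
t: 8.3
tool_pos: [0.4132, 0.0916, 0.1913]
tool_rot: [-3.023, -0.76, 0.009]
contact_force: [0.6, 0.2, 0.3]
opening: 0.0002
```

```bash
python3 st.py
```

```text
8.3 [0.4132 0.0916 0.1913] q [ 0.0267 -0.4339  2.1015  0.0228  1.4848  1.1031] z [-0.011  0.022 -1.   ] yaw -61.8 F [0.6 0.2 0.3]
TCP r 0.2162 sel-angle of TCP -1.178 tab sel if touching (16mm) -1.104
```

Emit:
step_arm([
  [0,0.0085,-0.003,-0.02,0],
  [0,0,0,-0.04,0],
  [0,0,0,-0.04,0],
  [0,0,0,0,0],
])

```text
t: 8.8
tool_pos: [0.4208, 0.0869, 0.089]
tool_rot: [-3.025, -0.757, 0.006]
contact_force: [-1.4, -0.2, 1.3]
opening: 0.0001
```

```bash
python3 st.py; python3 look.py d1
```

```text
8.8 [0.4208 0.0869 0.089 ] q [ 0.0155 -0.3029  2.1826  0.0232  1.2713  1.0891] z [-0.01   0.022 -1.   ] yaw -61.9 F [-1.4 -0.2  1.3]
TCP r 0.2087 sel-angle of TCP -1.2 tab sel if touching (16mm) -1.124
t 8.8 [0.4208 0.0869 0.089 ] yaw y -61.9 F [-1.4 -0.2  1.3] z tilt [-0.01   0.022 -1.   ]
```

View pics/d1.png

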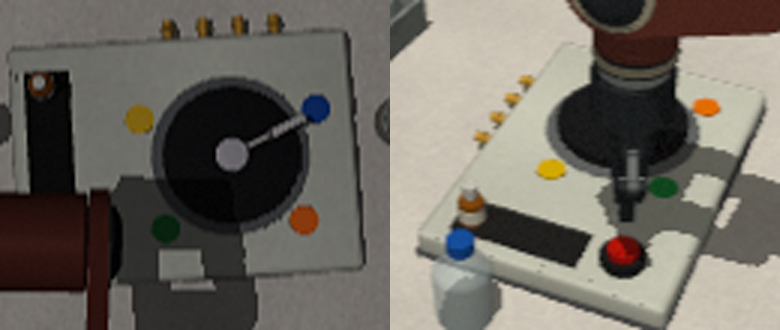

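The pointer is in line with the blue label (316,108) in the left panel. In the right panel the fingertips are over the button at (625,215). I'll descend in stages.

Emit:
step_arm([
  [0,0.001,0.001,-0.015,0],
  [0,0,0,-0.006,0],
  [0,0,0,-0.004,0],
])

```text
t: 9.28
tool_pos: [0.4285, 0.0879, 0.0711]
tool_rot: [-3.028, -0.757, -0.019]
contact_force: [-0.5, 0.5, -0.6]
opening: 0.0005
```

```bash
python3 st.py; python3 look.py d2
```

```text
9.275 [0.4285 0.0879 0.0711] q [ 0.0174 -0.2662  2.1867  0.0238  1.2142  1.0901] z [ 0.007  0.022 -1.   ] yaw -61.9 F [-0.5  0.5 -0.6]
TCP r 0.2063 sel-angle of TCP -1.236 tab sel if touching (16mm) -1.158
t 9.275 [0.4285 0.0879 0.0711] yaw y -61.9 F [-0.5  0.5 -0.6] z tilt [ 0.007  0.022 -1.   ]
```

View pics/d2.png

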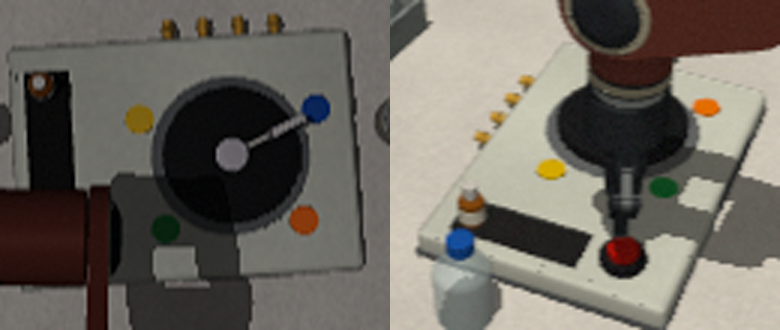

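Emit:
step_arm([
  [0,-0.007,0.0005,-0.006,0],
])

```text
t: 9.5
tool_pos: [0.4216, 0.0884, 0.0652]
tool_rot: [-3.028, -0.757, -0.019]
contact_force: [-0.1, 0.5, 0.2]
opening: -0.0
```

```bash
python3 st.py
```

```text
9.5 [0.4216 0.0884 0.0652] q [ 0.019  -0.2765  2.2057  0.0239  1.2053  1.0914] z [ 0.007  0.022 -1.   ] yaw -61.9 F [-0.1  0.5  0.2]
TCP r 0.2097 sel-angle of TCP -1.207 tab sel if touching (16mm) -1.13
```

Emit:
step_arm([
  [0,0,0,-0.006,0],
])

```text
t: 9.62
tool_pos: [0.4209, 0.0885, 0.0586]
tool_rot: [-3.028, -0.757, -0.018]
contact_force: [-0.0, -0.2, 0.2]
opening: -0.0003
```

```bash
python3 st.py
```

```text
9.625 [0.4209 0.0885 0.0586] q [ 0.0192 -0.2671  2.2106  0.024   1.1913  1.0911] z [ 0.006  0.022 -1.   ] yaw -61.9 F [-0.  -0.2  0.2]
TCP r 0.2101 sel-angle of TCP -1.204 tab sel if touching (16mm) -1.128
```

Emit:
step_arm([
  [0,0,0,-0.004,0],
])

```text
t: 9.75
tool_pos: [0.421, 0.0885, 0.0545]
tool_rot: [-3.028, -0.758, -0.019]
contact_force: [0.5, -0.1, 2.8]
opening: 0.0
```

```bash
python3 st.py
```

```text
9.75 [0.421  0.0885 0.0545] q [ 0.0193 -0.2601  2.213   0.0239  1.1816  1.0908] z [ 0.007  0.022 -1.   ] yaw -61.9 F [ 0.5 -0.1  2.8]
TCP r 0.21 sel-angle of TCP -1.204 tab sel if touching (16mm) -1.128
```

Contact at 2.8 N, so I keep pressing in small steps.

Emit:
step_arm([
  [0,0,0,-0.004,0],
])

```text
t: 9.88
tool_pos: [0.4211, 0.0885, 0.0507]
tool_rot: [-3.028, -0.758, -0.018]
contact_force: [-4.6, -1.9, 19.5]
opening: -0.0001
```

```bash
python3 st.py
```

```text
9.875 [0.4211 0.0885 0.0507] q [ 0.0193 -0.2532  2.2145  0.0239  1.1734  1.0906] z [ 0.007  0.022 -1.   ] yaw -61.9 F [-4.6 -1.9 19.5]
TCP r 0.21 sel-angle of TCP -1.205 tab sel if touching (16mm) -1.128
```

Emit:
step_arm([
  [0,0,0,-0.001,0],
])

```text
t: 10.0
tool_pos: [0.4212, 0.0885, 0.0509]
tool_rot: [-3.028, -0.758, -0.016]
contact_force: [-6.9, -0.5, 13.6]
opening: -0.0003
```

```bash
python3 st.py; python3 look.py e1
```

```text
10.0 [0.4212 0.0885 0.0509] q [ 0.0194 -0.2519  2.2132  0.0237  1.175   1.0905] z [ 0.005  0.022 -1.   ] yaw -61.9 F [-6.9 -0.5 13.6]
TCP r 0.2099 sel-angle of TCP -1.205 tab sel if touching (16mm) -1.129
t 10.0 [0.4212 0.0885 0.0509] yaw y -61.9 F [-6.9 -0.5 13.6] z tilt [ 0.005  0.022 -1.   ]
```

View pics/e1.png

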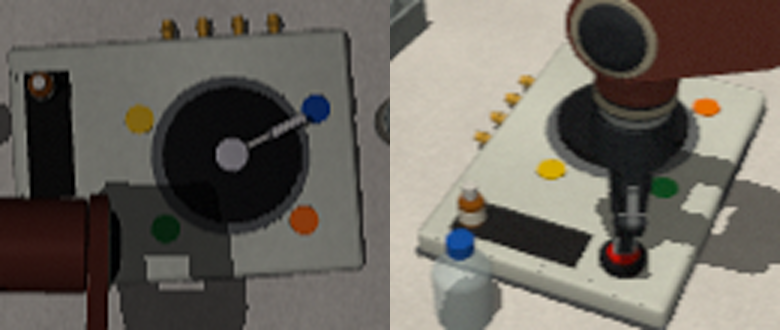

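The tip stopped at z = 0.0508 with 14–19 N against a 5 N spring, so the button is at its hard stop. In the right panel it sits low in its bezel at (622,255). I'll release straight up and clear away.

Emit:
step_arm([
  [0,0,0,0.01,0],
  [0,0,0,0.03,0],
  [0,0,0,0.05,0],
  [0,0,0,0.06,0],
  [0,0,0.05,0.03,0],
  [0,0,0.06,0,0],
  [0,0,0.06,0,0],
  [0,0,0.06,0,0],
  [0,0,0,0,0],
])

```text
t: 11.22
tool_pos: [0.42, 0.3255, 0.2383]
tool_rot: [-3.027, -0.75, -0.025]
contact_force: [0.8, -0.9, -0.0]
opening: -0.0004
```

```bash
python3 st.py; python3 look.py f1; python3 meas.py f1; python3 - <<'E'
import pickle
from h import *
T0=pickle.load(open("top0.pkl","rb"));S0=pickle.load(open("side0.pkl","rb"));T,S=pickle.load(open("f1.pkl","rb"))
for a,b,r in((T0,T,(217,166,330,246)),(S0,S,(206,166,320,256))): print("red",blobs(a,r)["red"],blobs(b,r)["red"])
cv2.imwrite("pics/f1s.png",cv2.resize(S["color"],(768,576))[:,:,::-1]);cv2.imwrite("pics/f1t.png",cv2.resize(T["color"],(768,576))[:,:,::-1])
E
```

```text
11.225 [0.42   0.3255 0.2383] q [ 0.5098 -0.1938  1.8355  0.0178  1.4786  1.5934] z [ 0.01   0.026 -1.   ] yaw -62.2 F [ 0.8 -0.9 -0. ]
TCP r 0.4362 sel-angle of TCP -1.438 tab sel if touching (16mm) -1.402
t 11.225 [0.42   0.3255 0.2383] yaw y -62.2 F [ 0.8 -0.9 -0. ] z tilt [ 0.01   0.026 -1.   ]
top line z.052 (np.float64(2.0), np.float64(1.999), np.float32(89.0), np.float32(11.0)) top tab z.085 (np.float64(1.99), np.float64(1.995), np.float32(114.0), np.float32(18.0))
side line (np.float64(1.95), np.float64(1.986), np.float32(137.0), np.float32(42.0)) side tab low z.07 (np.float64(1.6), np.float64(1.686), np.float32(181.0), np.float32(108.0))
centre shift 0.002 0 (np.float64(1.96), np.float64(1.967), np.float32(114.0), np.float32(19.0))
centre shift 0 0.002 (np.float64(1.98), np.float64(1.979), np.float32(111.0), np.float32(15.0))
blue top 2.009
T [([282, 196, 11, 11, 93], array([286.78, 201.  ])), ([293, 196, 4, 3, 8], array([294.5, 197. ]))]
S [([267, 180, 11, 12, 78], array([272.01, 187.01]))]
[[286.92197721 201.05903695]] [[272.09829832 187.79431982]]
red [(np.int32(74), [228.18, 227.61])] []
red [(np.int32(94), [272.3, 233.18])] [(np.int32(88), [272.14, 233.15]), (np.int32(11), [219.36, 168.45])]
```

View pics/f1s.png

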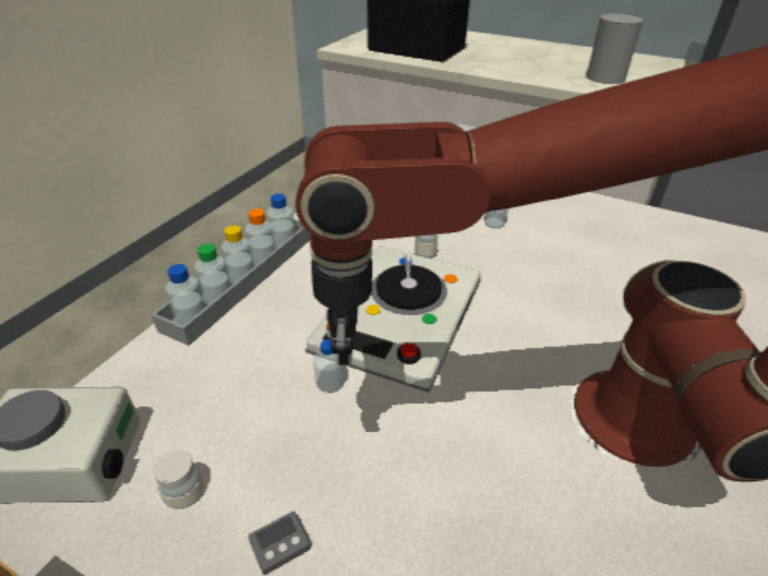

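View pics/f1t.png

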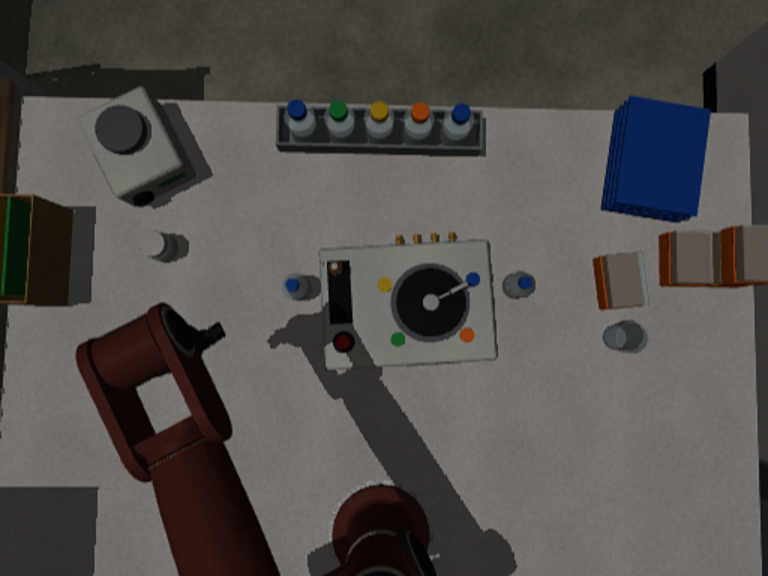

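The dial still points at blue (473,279), and the button's side-view centroid is back where it started (272,233). The bottles and the other loose things stand where they did, and the gripper touches nothing. I'll hand the job in.

```bash
python3 -c "
from station import ctrl
print(ctrl.finish_job())"
```

```text
the job is handed in; nothing more can be done
None
```

I pushed the dial's tab round with the shut fingertips from about 0.34 to about 2.0 rad, then pressed the red button once and let it up. The job is handed in at about 11.3 s.

**Dial:** After the press, the top camera reads the pointer at 1.995–2.00 rad, against 2.007 for the blue label. The side camera disagrees slightly, at about 1.95–1.99 rad. The dial gave the same readings before and after the press. The push force was about 2 N, and the dial looked seated in every picture. My side-camera check on the tab itself gave no usable reading.

**Button:** It reached a hard stop with 14–19 N on the fingertips, well above its 5 N spring. In the side view it then came back to its starting position. In the top view the arm's shadow hid its colour, so that check failed.

**Surroundings:** By eye, the bottles and other loose things stand where they started. The arm was clear of everything at the end. On some multi-row descents the tool drifted several millimetres and tilted about 2°, which I corrected before touching the tab and the button.

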